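# Free the stuck pour-hole plug from the plaster mould

### The arm

A 6-joint arm with a two-finger parallel gripper is mounted at the origin on the work surface. World frame = base frame: x ahead of the robot, y to its left, z up, the work surface at z = 0. Lengths are in m, angles in rad, forces in N, time in s.
With the tool pointing down it reaches from about 0.35 to 0.975 m from the base axis. Payload 4.9 kg.
Tool frame: the origin (TCP) lies at the very end of the fingers, on their centre line; the grasp point (between the pads) lies 19 mm behind it (ctrl.grip_point_offset is the distance from the TCP to the grasp point, in m); z points along the fingers, y is the line along which they close (so a half turn about z gives the same grasp; the last joint's range is limited). The gripper opens to 85 mm and grips with 20 to 120 N. Pads are 22 mm wide; open, the fingers measure 114 mm over their backs; the gripper's body (76 mm by 85 mm) begins 54 mm behind the grasp point. The pads swing forward as they close: fully open they stand 13 mm farther back than shut.
Start: joints at [-1.265, 0.053, 1.613, -0, 1.476, -0.119], TCP at [0.258, -0.569, 0.231] pointing down, gripper open.
Joint ranges: [-3.01, 3.01], [-1.01, 2.22], [0.06, 2.58], [-1.02, 4.17], [0.09, 2.62], [-3.14, 3.14]. Speed limits (rad/s): [2.57, 2.57, 3.14, 3.14, 3.14, 3.14].

### API

Orientations are given as a rotation vector (axis times angle).
In Python, from station import ctrl gives the robot as it stands.
- The arm moves only by the tool send_rows, never from a script. Its argument "rows" is a list of rows, each a list of 3 entries, a list of its own where there are three numbers: the finger opening in cm, from 0 to 8.54, then the shift along the tool's x, y, z in cm, then the turn about the tool's z in degrees. A call has 1 to 10 rows; each row shifts and turns the commanded pose from where the row before left it, along the tool's axes as they then stand; what a row does not reach is not made up. A row lasts 1/8 s, in which the tool goes at most 62.5 mm and 10.7 degrees, less where a joint would pass 70% of its speed; a pose out of reach is approached as far as the arm can. A call with a gripper value outside its range is refused whole. The fingers move at their own pace and stop on an object; "newtons" is the grip in N (left out, the last holds). Time passes only in rows, so rows that do not move let the fingers close. It gives the time, the measured TCP pose, the force, the opening and the grip force at its end, in the units of the state.
- ctrl.get_obs(): the state, without advancing time (a new reading comes with each control period).
- ctrl.get_image(name): name is "side" or "top"; returns a dict with "frame" (384x512x3 uint8, red, green, blue), "range_z" (384x512 float32, m along the optical axis (not along the pixel's ray), 0 where there is no reading), "fx", "fy", "cx", "cy" (pixels), "cam_to_world" (4x4, takes a point from camera to world coordinates). Camera axes: x right, y down, z forward; pixel columns grow to the right and rows downward; lengths in m; the calibration is good to about 2 mm. A picture is of the moment at which its call begins.
- ctrl.finish_job(): hands the job in; it is judged then, once.
The state is a dict: "t": time; "q": joint angles; "dq": joint speeds; "effort": joint torques, N m; "tool_pos": TCP position; "tool_rot": TCP orientation; "contact_force": force on the tool from outside, world axes, zero at the start; "wrist_torque": the same for the moment, N m; "opening": finger opening in m; "grip_force": force on a finger pad.
Only numpy, scipy, OpenCV 4.12 (cv2) and the standard library are available. Lean on these libraries where they do the work, as an engineer would, in place of code of your own. Each camera call takes 0.05 s, during which the arm holds its last target. There are 200 camera calls.

### The job

The winged plug in the pour hole of the round plaster mould has seized, and a straight pull only slides the fingers off its slick wing: work it loose by twisting it back and forth several times, well to both sides of where it stands, while pulling up gently, until it comes out. Then lower it into the wooden tray and let go there, not dropping it in from above. Leave the same plug in the square mould where it is.

Things in the scene. Friction and masses are not known exactly. Their poses are not given: they have to be found in the camera images.
- plug: Grey plug in the round mould, 78 mm tall, 60 g. Origin: centre of its foot, z up its axis. Shank 20 mm across from z = 0 to 32 mm, flange 34 mm across to 38 mm, then a flat upright wing to 78 mm: 46 mm long along the plug's x, 12 mm thick along its y, and slick: grip it hard across its thickness. At the start the flange rests on the mould, the foot 32 mm down the hole.
- mould: Round plaster mould, 130 mm across, 50 mm high, two black bands, fixed. Origin: centre of its underside. Its x axis starts 45 degrees clockwise of the plug's. It holds the plug's shank by about 60 N of friction acting against the way it slides: turned slowly (0.6 N m) some 35 degrees to each side of the start, rising 2 to 2.5 mm a stroke, it needs only some 12 N of pull. Free once risen about 16 mm.
- tray: Open wooden tray, outside 170 (its x) by 140 (its y) by 30 mm high, walls and floor 5 mm thick, empty, fixed. Origin: centre of its underside; the floor inside is 5 mm above it.
- square_plug: A plug of the same shape and size as the first, standing in the square plaster mould (120 x 120 x 50 mm, fixed). It is to stay there. Origin: centre of its foot.
Mind the look-alikes: they are no part of the job. Leave any pink or yellow look-alike of the mould alone.

How it is judged:
On the way, in this order (a step that is already met when the one before it is completed fails the run):
1. the plug, still in its hole, is turned 8 degrees or more counter-clockwise (seen from above) from where it stood (angle between the x axis of plug and the x axis of mould, either way round above 0.925 rad and z of plug in the frame of mould below 0.045 m and horizontal distance between plug and mould below 0.015 m), for 0.05 s.
2. and then, still in its hole, 8 degrees or more clockwise from where it stood at the start (angle between the x axis of plug and the x axis of mould, either way round below 0.646 rad and z of plug in the frame of mould below 0.045 m and horizontal distance between plug and mould below 0.015 m), for 0.05 s.
3. the plug is out of the mould, its foot above the mould's top (z of plug in the frame of mould above 0.052 m), for 0.05 s.
4. the plug, still in the fingers, is lowered into the tray until its foot is less than 30 mm above the tray's floor (z of plug in the frame of tray below 0.035 m and x of plug in the frame of tray between -0.08 and 0.08 m and y of plug in the frame of tray between -0.065 and 0.065 m and contact force between the fingers and plug above 1 N), for 0.05 s.
At the end, for the whole second after the job is handed in: The plug from the round mould is at rest in the tray, standing or lying, with the centre of its foot inside the tray's walls and less than 28 mm above the tray's underside; the plug of the square mould is within 15 mm of where it stood (z of plug in the frame of tray below 0.028 m and x of plug in the frame of tray between -0.08 and 0.08 m and y of plug in the frame of tray between -0.065 and 0.065 m and linear speed of plug below 0.03 m/s and distance of square_plug from where it was at the start of the episode below 0.015 m); the robot touches nothing.
It fails at once if the plug of the square mould is moved by more than 15 mm (distance of square_plug from where it was at the start of the episode above 0.015 m).
It also fails if it takes over 61 s, if anything falls off the work surface, if the arm or the gripper's body presses on something with over 40 N, if the wrist force passes 120 N, or if a joint passes its speed limit or range.

## Working session

There is one attempt and no reset: what is moved stays moved. The work goes in short steps, Python scripts to look and compute and a tool call to move; the robot and the scene stay as the last step left them, time stands still between calls to the robot, and variables do not carry over. Pictures are saved under pics/ and viewed, at most 10 in all, crops included, and the job is handed in when it is done.

Besides the shell and the picture viewer there is one more tool, called after "Emit:" as name([rows], argument=value, ...), one row to a line, values as JSON. send_rows: Moves the arm, as the interface text tells. Its arguments: {"type":"object","properties":{"rows":{"type":"array","items":{"type":"array"}},"newtons":{"type":"number"}},"required":["rows"]}

```bash
mkdir -p pics; python3 - <<'E'
from station import ctrl
import cv2,numpy as np
ims=[]
for n in("top","side"):
    d=ctrl.get_image(n); np.savez(f"pics/{n}0.npz",**d); cv2.imwrite(f"pics/{n}0.png",d["frame"][:,:,::-1])
    print(n,d["fx"],d["cx"],d["cy"],d["cam_to_world"].round(3).tolist())
print(ctrl.get_obs())
E
```

```text
top 351.91399557232626 256.6949966782954 185.22733427596813 [[-0.006, -0.99, 0.144, 0.348], [-1.0, 0.004, -0.019, -0.184], [0.018, -0.144, -0.989, 0.955], [0.0, 0.0, 0.0, 1.0]]
side 417.9832195398686 257.3458283182826 197.17993098748684 [[0.999, -0.019, 0.042, 0.444], [-0.044, -0.644, 0.764, -1.069], [0.012, -0.765, -0.644, 0.76], [0.0, 0.0, 0.0, 1.0]]
{'t': 0.1, 'q': array([-1.26502254e+00,  5.33009783e-02,  1.61414646e+00,  1.15518750e-05,
        1.47601053e+00, -1.19002031e-01]), 'dq': array([-0.00051625,  0.00061284, -0.00160019, -0.00046566, -0.00066287,
        0.00035542]), 'effort': array([ 1.10482510e-03, -3.94901276e+01, -3.71363640e+01, -1.10300027e-04,
        3.92169823e-03, -1.03636012e-05]), 'tool_pos': array([ 0.25740474, -0.5689166 ,  0.23018579]), 'tool_rot': array([-3.06918599e+00, -6.61837843e-01,  2.55091151e-04]), 'contact_force': array([ 0.63718075, -0.26915387, -0.36285518]), 'wrist_torque': array([-0.01236623, -0.05770256,  0.03921545]), 'grip_force': 0.0, 'opening': 0.08533485059322847}
```

View pics/top0.png

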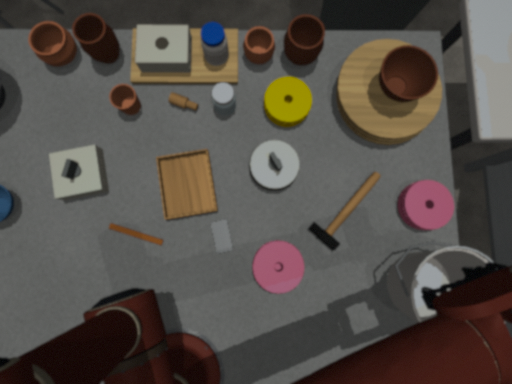

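View pics/side0.png

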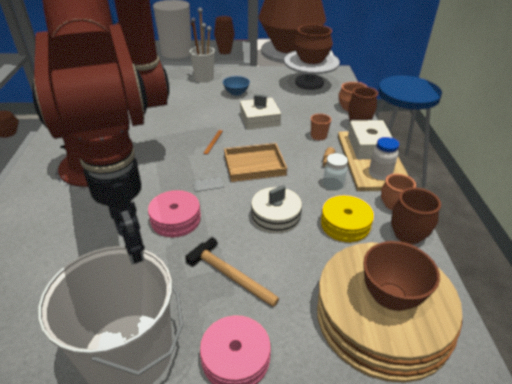

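The top view shows the round mould at about (275,165) with its wing at (276,160), the tray at (187,184), and the square mould at (75,171). The side view has the round mould at (276,207) and the tray at (255,162). Next I'll measure them.

```bash
cat > h.py <<'E'
import numpy as np,cv2
def ray(d,uv,z):
    T=d["cam_to_world"];uv=np.atleast_2d(uv).astype(float)
    r=np.c_[(uv[:,0]-d["cx"])/d["fx"],(uv[:,1]-d["cy"])/d["fy"],np.ones(len(uv))]@T[:3,:3].T
    return T[:3,3]+r*((z-T[2,3])/r[:,2])[:,None]
def cloud(d):
    v,u=np.mgrid[:384,:512];z=d["range_z"].astype(float)
    P=np.stack([(u-d["cx"])/d["fx"]*z,(v-d["cy"])/d["fy"]*z,z],-1)@d["cam_to_world"][:3,:3].T+d["cam_to_world"][:3,3]
    P[z==0]=np.nan
    return P
E
python3 - <<'E'
from h import *
top=np.load("pics/top0.npz");side=np.load("pics/side0.npz")
for n,d,b,tr in(("top",top,(245,135,305,195),(150,140,225,228)),("side",side,(245,175,310,235),(215,135,295,190))):
    P=cloud(d);x0,y0,x1,y1=b;Q=P[y0:y1,x0:x1].reshape(-1,3)
    F=d["frame"][y0:y1,x0:x1].astype(int)
    for lo,hi,l in((.042,.058,"mould top"),(.082,.11,"wing")):
        S=Q[(Q[:,2]>lo)&(Q[:,2]<hi)]
        c,s,a=cv2.minAreaRect((S[:,:2]*1000).astype(np.float32))
        print(n,l,len(S),S.mean(0).round(4),np.array(c).round(1),np.array(s).round(1),a)
    # dark wing mask
    m=((F.max(2)<110)).astype(np.uint8)
    h=cloud(d)[y0:y1,x0:x1,2]; m&=(h>.065).astype(np.uint8)
    vs,us=np.nonzero(m); print(len(us), us.mean()+x0,vs.mean()+y0)
    x0,y0,x1,y1=tr;Q=P[y0:y1,x0:x1]
    hsv=cv2.cvtColor(d["frame"][y0:y1,x0:x1],cv2.COLOR_RGB2HSV)
    m=((hsv[...,0]<25)&(hsv[...,1]>90)).astype(np.uint8)
    n_,L,st,ce=cv2.connectedComponentsWithStats(m);k=1+st[1:,4].argmax();vs,us=np.nonzero(L==k)
    W=ray(d,np.c_[us+x0,vs+y0],.025);print("tray",ce[k]+[x0,y0],cv2.minAreaRect((W[:,:2]*1000).astype(np.float32)))
    print("floor z",np.nanmedian(P[int(ce[k][1]+y0),int(ce[k][0]+x0)],0))
x0,y0=245,135
cv2.imwrite("pics/crop.png",np.hstack([cv2.resize(top["frame"][135:195,245:305,::-1],(400,400),interpolation=2),cv2.resize(side["frame"][175:235,245:305,::-1],(400,400),interpolation=2)]))
E
```

```text
top mould top 1734 [ 0.5351 -0.2469  0.0505] [ 536.9 -247.1] [127.  129.6] 44.804447174072266
top wing 102 [ 0.5361 -0.2471  0.095 ] [ 536.5 -247.8] [45.3 12.3] 30.87394905090332
116 275.0431034482759 161.5
tray [186.19014925 184.11940299] ((489.08013916015625, -13.985633850097656), (171.5402069091797, 140.40806579589844), 9.660144805908203)
floor z 0.0027447054492460987
side mould top 1139 [ 0.5367 -0.2643  0.0496] [ 537.5 -253.7] [126.9 128.2] 70.7303466796875
side wing 120 [ 0.5372 -0.2541  0.0918] [ 538.  -251.7] [45.8 15.2] 32.86616516113281
154 276.7987012987013 194.6818181818182
tray [254.35190292 161.85659129] ((491.0699157714844, -26.30077362060547), (173.44850158691406, 170.58139038085938), 9.274754524230957)
floor z 0.003949671443473135
```

View pics/crop.png

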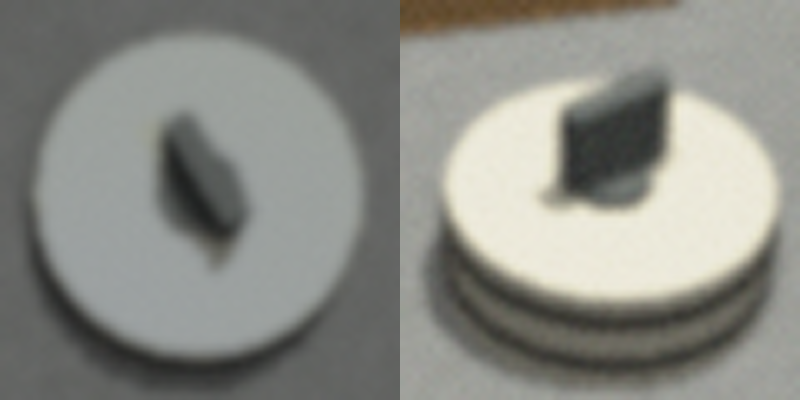

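The crop shows the wing running up-left to down-right in the top view, at about 31° to world x. It's clear of everything. The bucket sits near the gripper, so I'll check its rim height before moving.

```bash
python3 - <<'E'
from h import *
for n,b in(("top",(375,240,512,330)),("side",(30,235,185,384))):
    d=np.load(f"pics/{n}0.npz");P=cloud(d);x0,y0,x1,y1=b;Q=P[y0:y1:6,x0:x1:6].reshape(-1,3);F=d["frame"][y0:y1:6,x0:x1:6].reshape(-1,3).astype(int)
    g=(F.max(1)-F.min(1)<30)&(F.min(1)>110)&(Q[:,2]>.02)&(Q[:,2]<.4)
    S=Q[g];print(n,g.sum(),S.min(0).round(3),S.max(0).round(3),np.percentile(S,[5,95],axis=0).round(3).tolist())
E
```

```text
top 10 [ 0.187 -0.69   0.102] [ 0.325 -0.539  0.19 ] [[0.227, -0.689, 0.137], [0.324, -0.54, 0.19]]
side 105 [ 0.116 -0.741  0.034] [ 0.332 -0.526  0.194] [[0.123, -0.733, 0.06], [0.325, -0.535, 0.19]]
```

Emit:
send_rows([
  [8.5, [0, 0, -3], 0],
  [8.5, [4.83, -2.21, 0], 0],
  [8.5, [4.83, -2.21, 0], 0],
  [8.5, [4.83, -2.21, 0], 0],
  [8.5, [4.83, -2.21, 0], 0],
  [8.5, [4.83, -2.21, 1], 0],
  [8.5, [4.83, -2.21, 2], 0],
  [8.5, [4.83, -2.21, 3], 0],
  [8.5, [4.86, -2.21, 3], 0],
  [8.5, [0, 0, 0], -6.7],
], newtons=20)

```text
t: 1.35
tool_pos: [0.5367, -0.2447, 0.1668]
tool_rot: [-3.018, -0.851, 0.007]
contact_force: [0.4, -1.1, 1.0]
opening: 0.0852
grip_force: 0.0
```

Emit:
send_rows([
  [8.5, [0, 0, 2.5], 0],
  [8.5, [0, 0, 2.5], 0],
  [8.5, [0, 0, 2], 0],
  [8.5, [0, 0, 0], 0],
  [8.5, [0, 0, 0], 0],
])

```text
t: 1.98
tool_pos: [0.5375, -0.2493, 0.1021]
tool_rot: [3.026, 0.84, 0.001]
contact_force: [-1.2, -0.4, 0.3]
opening: 0.0848
grip_force: 0.0
```

```bash
python3 - <<'E'
from station import ctrl
from h import *
o=ctrl.get_obs();print(o["tool_pos"],o["tool_rot"],o["q"],o["contact_force"])
a=ctrl.get_image("top")["frame"];b=ctrl.get_image("side")["frame"]
cv2.imwrite("pics/near.png",np.hstack([cv2.resize(x[:,:,::-1],(400,400),interpolation=2) for x in(a[115:195,235:315],b[135:235,225:325])]))
E
```

```text
[ 0.53749927 -0.24933658  0.10209511] [3.02630664e+00 8.40168209e-01 1.26064891e-03] [-5.59914123e-01  8.89625802e-02  1.79896228e+00  3.77566559e-05
  1.25251663e+00  4.69266629e-01] [-1.16565266 -0.36213697  0.28156829]
```

View pics/near.png

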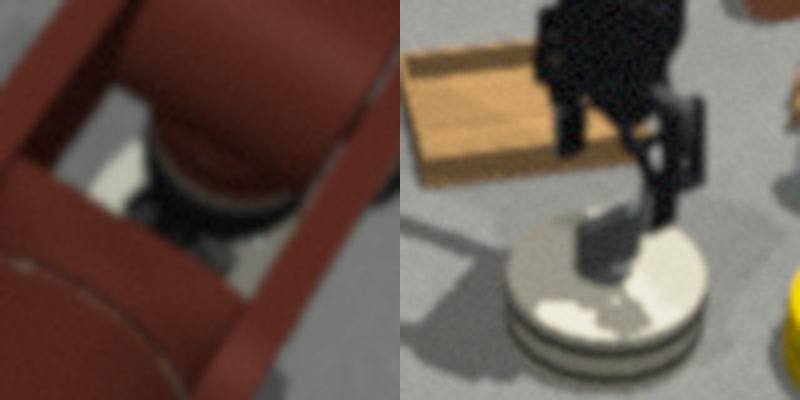

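The left panel is mostly hidden by the arm. The right panel shows the fingers straddling the wing at about (610,235), so I'll descend and close gently.

Emit:
send_rows([
  [8.5, [0, 0, 2.1], 0],
  [8.5, [0, 0, 2.1], 0],
  [3, [0, 0, 0], 0],
  [1, [0, 0, 0], 0],
  [0.5, [0, 0, 0], 0],
  [0.5, [0, 0, 0], 0],
  [0.5, [0, 0, 0], 0],
], newtons=20)

```text
t: 2.95
tool_pos: [0.5373, -0.2489, 0.0601]
tool_rot: [3.027, 0.84, 0.001]
contact_force: [0.0, 2.6, 3.2]
opening: 0.0121
grip_force: 23.1
```

Emit:
send_rows([
  [0, [0, 0, 0], 0],
  [0, [0, 0, 0], 0],
  [0, [0, 0, -0.02], -4],
  [0, [0, 0, -0.02], -4],
  [0, [0, 0, -0.02], -4],
  [0, [0, 0, -0.02], -4],
], newtons=120)

```text
t: 3.7
tool_pos: [0.5373, -0.249, 0.0603]
tool_rot: [2.879, 1.256, 0.001]
contact_force: [0.1, 1.1, 0.8]
opening: 0.0104
grip_force: 117.0
```

```bash
python3 -c "
from station import ctrl;o=ctrl.get_obs();print(o['wrist_torque'],o['contact_force'],o['q'],o['tool_pos'])"
```

```text
[ 0.11270417 -0.04548878 -0.30232222] [0.05845807 1.0611974  0.80946207] [-5.59858830e-01  1.40225358e-01  1.82062799e+00  4.05524594e-04
  1.17997469e+00  1.88375491e-01] [ 0.53727552 -0.24904613  0.06029398]
```

Emit:
send_rows([
  [0, [0, 0, -0.02], -4],
  [0, [0, 0, -0.02], -4],
  [0, [0, 0, -0.02], -4],
  [0, [0, 0, -0.02], -4],
  [0, [0, 0, -0.02], -4],
  [0, [0, 0, 0], 0],
])

```text
t: 4.45
tool_pos: [0.5371, -0.2488, 0.0604]
tool_rot: [2.619, 1.734, 0.001]
contact_force: [3.5, 0.7, -4.0]
opening: 0.0104
grip_force: 116.8
```

```bash
python3 -c "
from station import ctrl;o=ctrl.get_obs();print(o['wrist_torque'],o['contact_force'],o['q'],o['tool_pos'])
import cv2;cv2.imwrite('pics/s2.png',cv2.resize(ctrl.get_image('side')['frame'][135:235,225:325,::-1],(500,500)))"
```

```text
[ 0.04474778 -0.47883477  0.14998075] [ 3.54801023  0.68688638 -4.02667805] [-5.59656019e-01  1.39752381e-01  1.82099419e+00  2.94309850e-04
  1.18049592e+00 -1.58823252e-01] [ 0.53707235 -0.24881214  0.0603784 ]
```

View pics/s2.png

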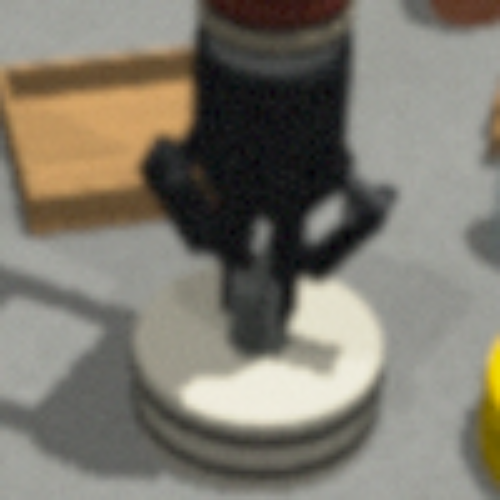

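The side view shows the wing, at about (258,300), turned nearly end-on with the fingers still clamped, so the plug is following the grip. Next is the clockwise stroke with a bit more pull.

Emit:
send_rows([
  [0, [0, 0, -0.1], 4],
  [0, [0, 0, -0.1], 4],
  [0, [0, 0, -0.05], 4],
  [0, [0, 0, -0.03], 4],
  [0, [0, 0, -0.02], 4],
  [0, [0, 0, -0.02], 4],
  [0, [0, 0, -0.02], 4],
  [0, [0, 0, -0.02], 4],
  [0, [0, 0, -0.02], 4],
  [0, [0, 0, -0.02], 4],
])

```text
t: 5.75
tool_pos: [0.5366, -0.2487, 0.0617]
tool_rot: [3.055, 0.731, 0.0]
contact_force: [8.5, -3.8, -18.2]
opening: 0.0101
grip_force: 116.8
```

Emit:
send_rows([
  [0, [0, 0, 0], 4],
  [0, [0, 0, 0], 4],
  [0, [0, 0, 0], 4],
  [0, [0, 0, -0.01], 4],
  [0, [0, 0, -0.01], 4],
  [0, [0, 0, -0.01], 4],
  [0, [0, 0, -0.01], 4],
  [0, [0, 0, -0.01], 4],
])

```text
t: 6.75
tool_pos: [0.5366, -0.2486, 0.0626]
tool_rot: [-3.138, 0.14, 0.0]
contact_force: [6.7, -2.4, -15.2]
opening: 0.0102
grip_force: 117.3
```

```bash
python3 -c "
from station import ctrl;o=ctrl.get_obs();print(o['wrist_torque'],o['contact_force'],o['q'],o['tool_pos'])
import cv2;cv2.imwrite('pics/s3.png',cv2.resize(ctrl.get_image('side')['frame'][135:235,225:325,::-1],(500,500)))"
```

```text
[-0.4506294  -1.33427121  0.37967289] [  6.73847468  -2.41676281 -15.17332346] [-5.59661053e-01  1.35943703e-01  1.82102165e+00  3.55950338e-06
  1.18464412e+00  1.09999927e+00] [ 0.53660443 -0.24861117  0.06259929]
```

View pics/s3.png

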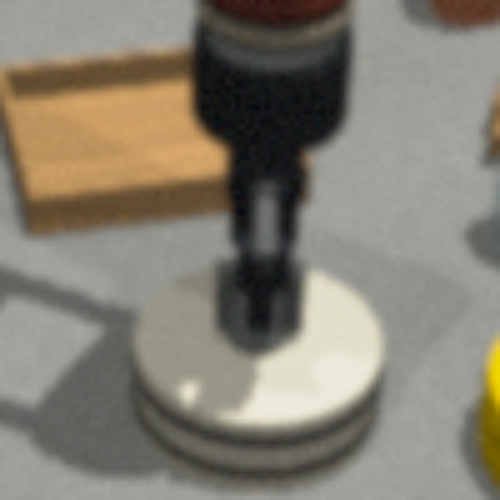

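The wing is now face-on at about (258,300) and the tool has risen 2.5 mm, so this is working. I'll continue with more strokes.

Emit:
send_rows([
  [0, [0, 0, -0.01], -4],
  [0, [0, 0, -0.01], -4],
  [0, [0, 0, -0.01], -4],
  [0, [0, 0, -0.015], -4],
  [0, [0, 0, -0.015], -4],
  [0, [0, 0, -0.015], -4],
  [0, [0, 0, -0.015], -4],
  [0, [0, 0, -0.015], -4],
  [0, [0, 0, -0.015], -4],
  [0, [0, 0, -0.015], -4],
])

```text
t: 8.05
tool_pos: [0.5367, -0.2485, 0.0637]
tool_rot: [-2.995, -0.945, -0.001]
contact_force: [8.0, -2.0, -16.8]
opening: 0.0105
grip_force: 117.1
```

Emit:
send_rows([
  [0, [0, 0, -0.015], -4],
  [0, [0, 0, -0.015], -4],
  [0, [0, 0, -0.015], -4],
  [0, [0, 0, -0.015], -4],
  [0, [0, 0, -0.015], -4],
  [0, [0, 0, -0.015], -4],
  [0, [0, 0, -0.015], -4],
  [0, [0, 0, -0.015], -4],
])

```text
t: 9.05
tool_pos: [0.5369, -0.2486, 0.0647]
tool_rot: [2.619, 1.735, 0.002]
contact_force: [8.5, -2.6, -18.3]
opening: 0.0103
grip_force: 116.9
```

Emit:
send_rows([
  [0, [0, 0, -0.01], 4],
  [0, [0, 0, -0.01], 4],
  [0, [0, 0, -0.01], 4],
  [0, [0, 0, -0.01], 4],
  [0, [0, 0, -0.012], 4],
  [0, [0, 0, -0.012], 4],
  [0, [0, 0, -0.012], 4],
  [0, [0, 0, -0.012], 4],
  [0, [0, 0, -0.012], 4],
  [0, [0, 0, -0.012], 4],
])

```text
t: 10.3
tool_pos: [0.5366, -0.2488, 0.0659]
tool_rot: [3.055, 0.73, 0.0]
contact_force: [7.5, -3.4, -16.8]
opening: 0.0109
grip_force: 117.1
```

Emit:
send_rows([
  [0, [0, 0, -0.012], 4],
  [0, [0, 0, -0.012], 4],
  [0, [0, 0, -0.012], 4],
  [0, [0, 0, -0.012], 4],
  [0, [0, 0, -0.012], 4],
  [0, [0, 0, -0.012], 4],
  [0, [0, 0, -0.012], 4],
  [0, [0, 0, -0.012], 4],
])

```text
t: 11.3
tool_pos: [0.5365, -0.2486, 0.0668]
tool_rot: [3.138, -0.14, 0.0]
contact_force: [8.2, -3.9, -17.9]
opening: 0.0105
grip_force: 117.2
```

Emit:
send_rows([
  [0, [0, 0, -0.012], -4],
  [0, [0, 0, -0.012], -4],
  [0, [0, 0, -0.012], -4],
  [0, [0, 0, -0.012], -4],
  [0, [0, 0, -0.012], -4],
  [0, [0, 0, -0.012], -4],
  [0, [0, 0, -0.012], -4],
  [0, [0, 0, -0.012], -4],
  [0, [0, 0, -0.012], -4],
  [0, [0, 0, -0.012], -4],
])

```text
t: 12.55
tool_pos: [0.5367, -0.2485, 0.0679]
tool_rot: [-2.995, -0.945, -0.001]
contact_force: [8.1, -2.7, -18.6]
opening: 0.0104
grip_force: 117.1
```

Emit:
send_rows([
  [0, [0, 0, -0.012], -4],
  [0, [0, 0, -0.012], -4],
  [0, [0, 0, -0.012], -4],
  [0, [0, 0, -0.012], -4],
  [0, [0, 0, -0.012], -4],
  [0, [0, 0, -0.012], -4],
  [0, [0, 0, -0.012], -4],
  [0, [0, 0, -0.012], -4],
])

```text
t: 13.55
tool_pos: [0.5368, -0.2486, 0.0688]
tool_rot: [2.619, 1.735, 0.002]
contact_force: [8.4, -3.2, -18.4]
opening: 0.0104
grip_force: 117.2
```

```bash
python3 -c "
from station import ctrl
import cv2;cv2.imwrite('pics/s4.png',cv2.resize(ctrl.get_image('side')['frame'][175:225,250:300,::-1],(500,500),interpolation=2))"
```

```text
(no output)
```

View pics/s4.png

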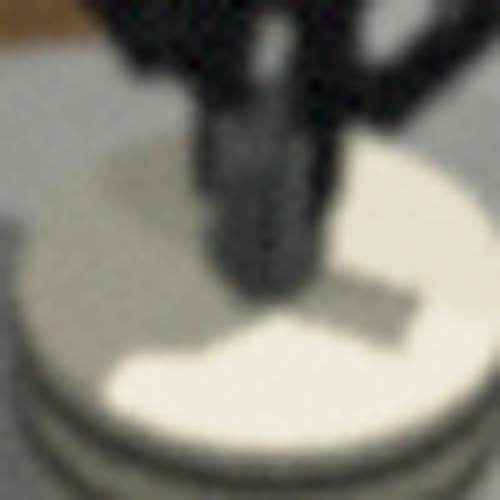

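The picture shows the plug's lower end at about (270,295), and I can't tell from it whether the plug rose. I'll compare numerically with the earlier frame taken at the same angle.

```bash
python3 -c "
from station import ctrl
import cv2,numpy as np
d=ctrl.get_image('side');n=d['frame'][135:235,225:325].mean(2)
o=cv2.resize(cv2.imread('pics/s2.png'),(100,100),interpolation=cv2.INTER_AREA).mean(2)
for r in range(54,76):print(r,o[r,40:64].astype(int),'\n  ',n[r,40:64].astype(int))
"
```

```text
54 [133 133 128 111  77  50  46  55  55  54  59  62  60  51  34  25  20  24
  26  42  57  57  46  37] 
   [136 136 127 112  74  47  56  69  71  71  70  72  62  58  64  57  36  17
  48 108 161 183 178 166]
55 [128 130 125 110  79  52  56  67  67  66  65  63  61  55  43  30  24  23
  39  73 103 110  93  83] 
   [127 128 127 108  68  43  54  69  74  74  74  71  65  61  64  60  42  26
  55 121 186 211 209 207]
56 [129 129 126 110  76  53  57  70  73  70  70  67  63  58  56  43  30  26
  51 106 149 163 152 145] 
   [130 127 124 109  76  44  57  63  65  68  69  63  57  63  71  65  42  28
  68 135 198 218 217 217]
57 [129 129 126 109  75  50  56  69  73  73  73  68  62  60  63  54  36  29
  62 123 177 198 196 194] 
   [128 129 122 110  74  50  55  60  57  56  56  54  53  59  72  63  37  25
  68 139 200 218 219 217]
58 [129 129 125 107  74  49  57  67  70  70  70  66  63  64  65  60  39  28
  66 131 190 213 216 215] 
   [126 126 125 112  82  56  56  60  54  53  53  51  50  64  68  57  40  29
  78 146 201 218 217 216]
59 [130 128 125 108  73  49  54  59  62  62  64  61  57  64  67  59  39  34
[... 2709 characters left out ...]
148 148 145 148 148 157 167 182 198 214 220 216 201 193 182
 167 157 159 157 150 149]
73 [148 149 149 149 148 149 153 160 172 187 201 214 221 224 222 221 220 212
 201 195 191 183 170 158] 
   [149 146 148 146 148 149 161 171 191 204 218 222 229 230 228 224 222 214
 203 194 191 183 170 158]
74 [161 163 163 162 162 163 173 189 204 217 224 228 229 231 230 229 229 227
 223 221 219 214 199 184] 
   [159 159 157 158 164 173 189 204 219 223 229 231 232 230 232 231 229 227
 225 222 221 216 200 197]
75 [192 193 194 193 192 196 206 216 224 229 230 232 231 230 231 230 231 231
 230 229 230 228 221 214] 
   [190 192 195 194 196 205 217 226 229 231 231 232 230 229 230 232 230 231
 231 231 230 228 226 222]
```

The flange and fingertip edges both moved up about 2.5 px, and the narrower shank now shows below. The plug is rising with the grip, so I'll go on.

Emit:
send_rows([
  [0, [0, 0, -0.012], 4],
  [0, [0, 0, -0.012], 4],
  [0, [0, 0, -0.012], 4],
  [0, [0, 0, -0.012], 4],
  [0, [0, 0, -0.012], 4],
  [0, [0, 0, -0.012], 4],
  [0, [0, 0, -0.012], 4],
  [0, [0, 0, -0.012], 4],
  [0, [0, 0, -0.012], 4],
  [0, [0, 0, -0.012], 4],
])

```text
t: 14.9
tool_pos: [0.5366, -0.2487, 0.0701]
tool_rot: [3.056, 0.73, 0.0]
contact_force: [7.8, -4.4, -18.2]
opening: 0.01
grip_force: 117.2
```

Emit:
send_rows([
  [0, [0, 0, -0.012], 4],
  [0, [0, 0, -0.012], 4],
  [0, [0, 0, -0.012], 4],
  [0, [0, 0, -0.012], 4],
  [0, [0, 0, -0.012], 4],
  [0, [0, 0, -0.012], 4],
  [0, [0, 0, -0.012], 4],
  [0, [0, 0, -0.012], 4],
])

```text
t: 15.9
tool_pos: [0.5366, -0.2486, 0.0717]
tool_rot: [-3.138, 0.141, 0.0]
contact_force: [3.9, -1.0, -5.9]
opening: 0.0108
grip_force: 118.8
```

Emit:
send_rows([
  [0, [0, 0, -0.012], -4],
  [0, [0, 0, -0.012], -4],
  [0, [0, 0, -0.012], -4],
  [0, [0, 0, -0.012], -4],
  [0, [0, 0, -0.012], -4],
  [0, [0, 0, -0.012], -4],
  [0, [0, 0, -0.012], -4],
  [0, [0, 0, -0.012], -4],
  [0, [0, 0, -0.012], -4],
  [0, [0, 0, -0.012], -4],
])

```text
t: 17.15
tool_pos: [0.537, -0.2491, 0.0759]
tool_rot: [2.995, 0.948, -0.0]
contact_force: [0.5, 0.8, -1.0]
opening: 0.0108
grip_force: 120.0
```

Emit:
send_rows([
  [0, [0, 0, -0.012], -4],
  [0, [0, 0, -0.012], -4],
  [0, [0, 0, -0.012], -4],
  [0, [0, 0, -0.012], -4],
  [0, [0, 0, -0.012], -4],
  [0, [0, 0, -0.012], -4],
  [0, [0, 0, -0.012], -4],
  [0, [0, 0, -0.012], -4],
])

```text
t: 18.15
tool_pos: [0.5371, -0.249, 0.0769]
tool_rot: [2.618, 1.736, -0.0]
contact_force: [0.7, 0.7, -0.6]
opening: 0.0105
grip_force: 120.0
```

Emit:
send_rows([
  [0, [0, 0, -0.012], 4],
  [0, [0, 0, -0.012], 4],
  [0, [0, 0, -0.012], 4],
  [0, [0, 0, -0.012], 4],
  [0, [0, 0, -0.012], 4],
  [0, [0, 0, -0.012], 4],
  [0, [0, 0, -0.012], 4],
  [0, [0, 0, -0.012], 4],
  [0, [0, 0, -0.012], 4],
  [0, [0, 0, -0.012], 4],
])

```text
t: 19.4
tool_pos: [0.5371, -0.2492, 0.0782]
tool_rot: [3.055, 0.729, -0.0]
contact_force: [0.6, 0.1, -0.9]
opening: 0.0107
grip_force: 119.9
```

Emit:
send_rows([
  [0, [0, 0, -0.012], 4],
  [0, [0, 0, -0.012], 4],
  [0, [0, 0, -0.012], 4],
  [0, [0, 0, -0.012], 4],
  [0, [0, 0, -0.012], 4],
  [0, [0, 0, -0.012], 4],
  [0, [0, 0, -0.012], 4],
  [0, [0, 0, -0.012], 4],
])

```text
t: 20.4
tool_pos: [0.5371, -0.2491, 0.0791]
tool_rot: [3.138, -0.141, 0.0]
contact_force: [0.9, 0.5, -0.4]
opening: 0.0103
grip_force: 120.0
```

The force dropped at an 11 mm rise, which means either a slip or early release. I'll look.

```bash
python3 -c "
from station import ctrl
import cv2,numpy as np
d=ctrl.get_image('side');n=d['frame']
o=cv2.resize(cv2.imread('pics/s3.png'),(100,100),interpolation=cv2.INTER_AREA)
cv2.imwrite('pics/s5.png',np.hstack([cv2.resize(o[40:90,25:75],(400,400),interpolation=2),cv2.resize(n[175:225,250:300,::-1],(400,400),interpolation=2)]))"
```

```text
(no output)
```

View pics/s5.png

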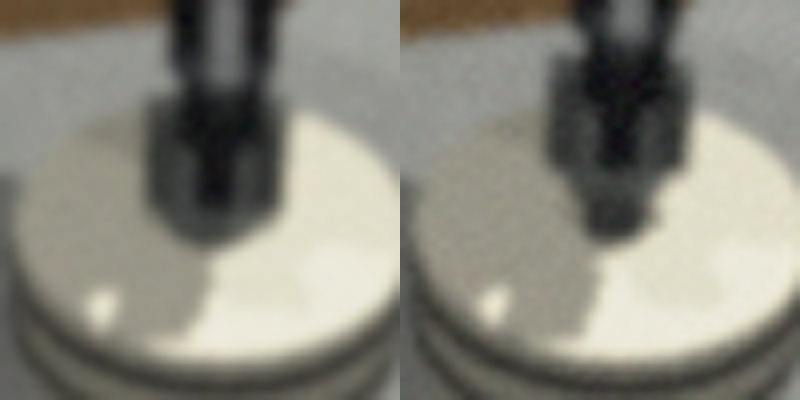

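On the right the wing's lower corners are at y≈165, against 210 on the left. That's about 15 mm, the same as the tool rise, so the plug came free without slipping. I'll lift it out and carry it to the tray.

Emit:
send_rows([
  [0, [0, 0, -1], 0],
  [0, [0, 0, -1.5], 0],
  [0, [0, 0, -2], 0],
  [0, [0, 0, -2], 0],
  [0, [0, 0, -0.5], 0],
  [0, [0, 0, 0], 0],
])

```text
t: 21.2
tool_pos: [0.5372, -0.2491, 0.1496]
tool_rot: [3.138, -0.136, 0.001]
contact_force: [0.4, -0.2, -1.5]
opening: 0.0105
grip_force: 119.9
```

Emit:
send_rows([
  [0, [-0.4, -1.35, 0], 0],
  [0, [-0.8, -2.7, 0], 0],
  [0, [-0.8, -2.7, 0], 0],
  [0, [-0.8, -2.7, 0], 0],
  [0, [-0.8, -2.7, 0], 0],
  [0, [-0.8, -2.7, 0], 0],
  [0, [-0.8, -2.7, 0], 0],
  [0, [-0.8, -2.7, 0], 0],
  [0, [-0.6, -2, 0], 0],
  [0, [-0.3, -0.7, 0], 0],
])

```text
t: 22.45
tool_pos: [0.4868, -0.0122, 0.1481]
tool_rot: [-3.138, 0.132, 0.002]
contact_force: [0.3, -0.3, -0.6]
opening: 0.0106
grip_force: 119.9
```

```bash
python3 - <<'E'
from station import ctrl
from h import *
o=ctrl.get_obs();print(o["t"],o["tool_pos"],o["contact_force"],o["grip_force"])
b=ctrl.get_image("side")["frame"]
cv2.imwrite("pics/tray.png",cv2.resize(b[70:250,190:330,::-1],(466,600),interpolation=2))
E
```

```text
22.45 [ 0.48676301 -0.01218128  0.14810606] [ 0.27307738 -0.26782358 -0.62285922] 119.88563418388367
```

View pics/tray.png

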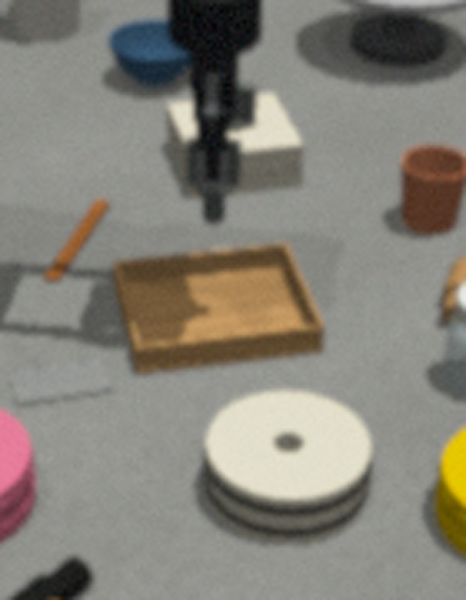

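The hole at (288,442) is empty and the plug hangs from the fingers, foot at about (213,218), above the tray. I'll lower it.

Emit:
send_rows([
  [0, [0, 0, 1.5], 0],
  [0, [0, 0, 2], 0],
  [0, [0, 0, 2], 0],
  [0, [0, 0, 2], 0],
  [0, [0, 0, 1.2], 0],
  [0, [0, 0, 0.5], 0],
  [0, [0, 0, 0.3], 0],
  [0, [0, 0, 0], 0],
  [0, [0, 0, 0], 0],
])

```text
t: 23.62
tool_pos: [0.4887, -0.0144, 0.0546]
tool_rot: [3.138, -0.136, 0.002]
contact_force: [0.4, -0.4, -0.7]
opening: 0.0107
grip_force: 119.9
```

Emit:
send_rows([
  [0, [0, 0, 0.2], 0],
  [0, [0, 0, 0.2], 0],
  [0, [0, 0, 0.15], 0],
  [0, [0, 0, 0.1], 0],
  [0, [0, 0, 0], 0],
  [0, [0, 0, 0], 0],
])

```text
t: 24.38
tool_pos: [0.4881, -0.0144, 0.0474]
tool_rot: [3.139, -0.136, -0.0]
contact_force: [0.3, -0.2, -0.6]
opening: 0.0105
grip_force: 120.4
```

Emit:
send_rows([
  [0, [0, 0, 0.1], 0],
  [0, [0, 0, 0.1], 0],
  [0, [0, 0, 0], 0],
])

```text
t: 24.75
tool_pos: [0.4885, -0.0144, 0.0472]
tool_rot: [3.139, -0.136, -0.001]
contact_force: [-5.2, 0.8, 10.8]
opening: 0.0109
grip_force: 121.8
```

The plug is standing on the floor with 11 N of contact. I'll ease off, release and retreat.

Emit:
send_rows([
  [0, [0, 0, -0.18], 0],
  [0, [0, 0, 0], 0],
  [2.5, [0, 0, 0], 0],
  [3.5, [0, 0, 0], 0],
  [4.5, [0, 0, 0], 0],
  [4.5, [0, 0, 0], 0],
  [4.5, [0, 0, 0], 0],
  [4.5, [0, 0, 0], 0],
], newtons=20)

```text
t: 25.75
tool_pos: [0.4882, -0.0144, 0.0472]
tool_rot: [3.139, -0.136, 0.0]
contact_force: [0.5, 0.9, -0.3]
opening: 0.0449
grip_force: 0.0
```

Emit:
send_rows([
  [4.5, [0, 0, -1], 0],
  [4.5, [0, 0, -2], 0],
  [4.5, [0, 0, -3], 0],
  [4.5, [0, 0, -4], 0],
  [4.5, [0, 0, -4], 0],
  [4.5, [0, 0, -3], 0],
  [4.5, [0, 0, 0], 0],
  [4.5, [0, 0, 0], 0],
])

```text
t: 26.75
tool_pos: [0.4877, -0.0143, 0.2164]
tool_rot: [-3.139, 0.136, 0.002]
contact_force: [-0.8, 0.1, 0.0]
opening: 0.045
grip_force: 0.0
```

```bash
python3 - <<'E'
from station import ctrl
from h import *
o=ctrl.get_obs();print(o["t"],o["tool_pos"],o["contact_force"],o["grip_force"],o["opening"])
b=ctrl.get_image("side")["frame"]
cv2.imwrite("pics/done.png",cv2.resize(b[70:250,190:330,::-1],(466,600),interpolation=2))
E
```

```text
26.75 [ 0.4876515  -0.01430277  0.21637004] [-0.8264649   0.14604403  0.04449047] 0.0 0.04496372807866115
```

View pics/done.png

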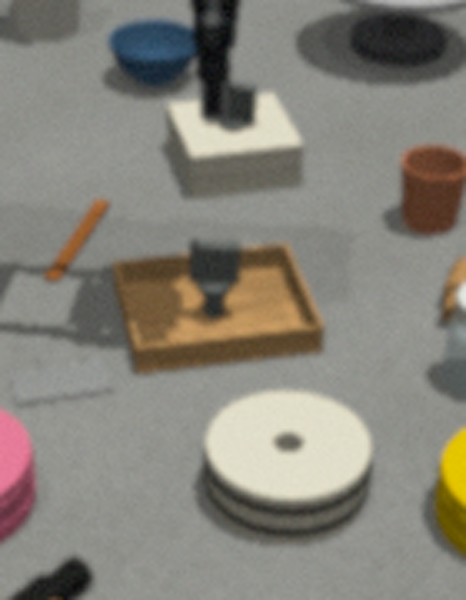

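The plug stands in the tray with its foot at about (213,308), the gripper is well clear, and the square mould's plug is untouched at (238,105).

```bash
python3 -c "
from station import ctrl;print(ctrl.finish_job())"
```

```text
the job is handed in; nothing more can be done
None
```

The plug came free by twisting to both sides, was lowered into the wooden tray and let go on the floor; it stands upright there, the square mould's plug looks untouched in the last picture, and the job is handed in at about 27 s (no verdict was returned).

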